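Fetch the sieve plate from under the caddy cover

TASK

The rolling pin was left lying on the cover of the steel insert caddy: move it onto the wooden pin rest so that it lies level with both handles in the V notches, and let go of it. Then swing the cover up until it stands open, draw out the slotted sieve plate (the insert with the long grip bar, not the solid one with the short tab), and hold it up, upright and still, with its lower edge at least 5 cm above the caddy's rim and its flat face turned squarely to the front edge of the worktop. Finish while still holding it there, with the cover left open, the pin in its rest, the solid plate in its groove and the things standing around left where they were.

Things in the scene. Friction and masses are not known exactly. Their poses are not given: they have to be found in the camera images.
- caddy: Fixed open steel box 128 x 200 x 112 mm (x, y, z), walls and floor 6 mm, under a hinged flat cover; left or right. Origin: centre of underside; x from the bar side to the hinge side, yaw within 0.25. Two inserts stand in upright grooves (10 mm wide, 78 high) at y = -36 and +36 mm, faces along y: 53 mm from grip bar to side wall, 62 mm between grip bars.
- cover (a joint): Angle of the caddy's cover, rad: 0 closed, grows as it opens upward and away from the robot, stop at 1.9. The hinge is stiff: the cover stays where it is left; about 3 N at the bar moves it.
- cover_bar (a point): Middle of the cover's grip bar: round, 10 mm thick, 100 mm long, along the caddy's y, axis 35 mm over the cover's upper face, on end posts, 12 mm from the free edge. Axes: the cover's (the caddy's when closed). From the hinge line 122 mm along the cover and 41 mm off it. The bar can turn in the fingers, so a tool kept pointing down can carry it along the arc to upright.
- cover_hinge (a point): Middle of the cover's hinge line, at the far upper edge of the caddy, 112.5 mm above the table; the line runs along the caddy's y.
- pin: Wooden rolling pin: barrel 40 mm thick, 170 long, with a handle 22 mm thick and 48 long at each end (266 overall), about 0.22 kg. Origin: mid length on its axis; x along it. At first it lies on the closed cover along the caddy's y (up to 10 mm off middle), between low lugs, axis 29 mm over the cover's upper face, 82 mm behind the grip bar.
- rest: Fixed wooden board 226 x 80 x 14 mm with two V-notched saddles at x = -99 and +99 mm (14 mm thick, 90 degree V, notch bottom 60 mm up, tips 95 mm up). Origin: centre of underside; x along the saddles, z up. The pin's handles lie in the notches, its barrel between the saddles (184 mm clear for 170).
- rest_seat (a point): Where the middle of the pin's axis is when seated: 75.6 mm above the rest's underside, midway between the saddles. Axes as the rest: x along the seated pin (either way round), z up.
- sieve: Sieve plate: flat steel plate 110 x 6 x 80 mm (x, y, z) with long slots and a LONG grip bar on top, 80 mm long, 10 wide, 86 to 98 mm above its lower edge; about 0.15 kg. Origin: middle of its lower edge; x along the bar, y out of its face, z up. Stands in either groove of the caddy, lower edge 6 mm above the table, bar 8 mm below the rim, hidden by the cover.
- blank: Blank plate in the other groove: same plate but solid, with a SHORT grip tab 26 mm long, 10 mm wide, at the same height. Same origin and axes. Stays in the caddy.
- table_axes (a point): Unmarked reference point in the middle of the worktop. World axes: x at right angles to the front edge, away from the robot; y along the edge; z up.
- shaker: Bystander, not part of the job: steel sugar shaker, 68 mm across, 106 mm tall. Origin: centre of its underside. Leave it where it is.
- cake_a: Bystander, not part of the job: small oval cake in a foil cup, 59 x 106 x 28 mm, between the caddy and the pin rest, nearer the robot. Origin: centre of its underside. Leave it where it is.
- spice: Bystander, not part of the job: spice jar, 45 mm across, 106 mm tall, between the caddy and the pin rest. Origin: centre of its underside. Leave it where it is.

How it is judged:
By the outcome, as a careful person would: the job done as asked, in the order asked, and still so for the second after the job is handed in, while the arm keeps its last pose, push and grip.
It also fails if it takes over 72 s, if anything falls off the work surface, if the arm or the gripper's body presses on something with over 40 N, if the wrist force passes 120 N, or if a joint passes its speed limit or range.

ROBOT

A 6-joint arm with a two-finger parallel gripper is mounted at the origin on a cart in front of the work surface, level with it; the furniture and walls round the work are solid. World frame = base frame: x ahead of the robot, y to its left, z up, the work surface at z = 0. Lengths are in mm, angles in rad, forces in N, time in s.
With the tool pointing down it reaches from about 350 to 875 mm from the base axis. Payload 4.2 kg.
Tool frame: the origin (TCP) lies at the very end of the fingers, on their centre line; the grasp point (between the pads) lies 19 mm behind it; z points along the fingers, y is the line along which they close (so a half turn about z gives the same grasp; the last joint's range is limited). The gripper opens to 85 mm and grips with 20 to 120 N. Pads are 22 mm wide; open, the fingers measure 114 mm over their backs; the gripper's body (76 mm by 85 mm) begins 54 mm behind the grasp point. The pads swing forward as they close: fully open they stand 13 mm farther back than shut.
Start: joints at [1.363, 0.385, 0.008, 0, -1.194, -0.259], TCP at [281.236, 558.127, 231.312] pointing down, gripper open.
Joint ranges: [-3.14, 3.14], [-1.21, 2.06], [-1.07, 1.41], [-3.16, 2.05], [-2.99, -0.16], [-3.1, 3.1]. Speed limits (rad/s): [2.79, 2.79, 3.14, 3.14, 3.14, 3.14].

INTERFACE

Orientations are given as a unit quaternion [x, y, z, w].
In Python, from bench import arm, viewer gives the robot as it stands. The module is installed in compiled form; this text tells all that it offers.
- The arm moves only by the tool run_rows, called after "Request:" as a command line: name --pt "numbers of a row" for each row, then --argument value for the rest. Schema: {"type":"object","properties":{"ticks":{"type":"array","items":{"type":"array","items":{"type":"number"},"minItems":6,"maxItems":6},"minItems":1,"maxItems":10},"aperture":{"type":"number"},"only":{"type":"string"},"quiet":{"type":"boolean"},"lines":{"type":"string"}},"required":["ticks"],"additionalProperties":false}. ticks is a list of rows, 1 to 10 of them, each of 6 numbers: dx, dy, dz in fractions of the full range, 1 being 500 mm, then a rotation vector rx, ry, rz in shares of pi/2 rad (1.0 is pi/2 rad); each row is the pose to reach, as a shift and turn from the pose commanded when the call began, along the tool's axes at that moment; what a row does not reach only later rows make up. A row lasts 1/10 s, in which the tool goes at most 50 mm and 0.15 rad, less where a joint would pass 70% of its speed; a pose out of reach is approached as far as the arm can. aperture is the finger opening in mm, set as the call begins (left out keeps the last). The fingers move at their own pace and stop on an object; the grip force is fixed at half the most. Time passes only in rows, so rows that do not move let the fingers close. The tool returns the time, the measured TCP pose, the force, the opening and the grip force at its end. only (a regular expression) keeps the lines of the reply that match it, lines (a string "A,B") keeps lines A to B, and quiet returns only ok. No shift or turn number may pass 1 either way. Input that does not fit is refused with a message, and nothing moves.
- arm.read_state(): the state, without advancing time (a new reading comes with each control period).
- viewer.get_image(name): name is "side" or "top" or "wrist"; returns (picture, depth): 420x560x3 uint8, blue, green, red; 420x560 float32, mm along the optical axis (not along the pixel's ray), 0 where there is no reading.
- viewer.get_calibration(name): a dict with "K" (3x3 intrinsics, pixels), "rvec" (rotation vector, rad) and "tvec" (3), from world to camera coordinates, as OpenCV has them. Camera axes: x right, y down, z forward; pixel columns grow to the right and rows downward; lengths in mm; the calibration is good to about 2 mm. A picture is of the moment at which its call begins: read the wrist's pose just before it. get_calibration takes no time and is no camera call; for the wrist camera it gives the pose at the moment of the call.
- arm.job_done(): hands the job in; it is judged then, once.
The state is a dict: "clock": time; "joints": joint angles; "joint_vel": joint speeds; "joint_efforts": joint torques, N m; "position": TCP position; "ee_rot": TCP orientation; "contact_force": force on the tool from outside, world axes, zero at the start; "wrist_torque": the same for the moment, N m; "gripper_width": finger opening in mm; "grasp_force": force on a finger pad.
Only numpy, scipy, OpenCV 4.12 (cv2) and the standard library are available. Lean on these libraries where they do the work, as an engineer would, in place of code of your own. Each camera call takes 0.05 s, during which the arm holds its last target. There are 200 camera calls.

## Working session

There is one attempt and no reset: what is moved stays moved. The work goes in short steps, Python scripts to look and compute and a tool call to move; the robot and the scene stay as the last step left them, time stands still between calls to the robot, and variables do not carry over. Pictures are saved under pics/ and viewed, at most 10 in all, crops included, and the job is handed in when it is done.

```bash
mkdir -p pics
```

Create h.py:
```python
import numpy as np, cv2
from bench import arm, viewer
from scipy.spatial.transform import Rotation as R
def cal(n):
    c=viewer.get_calibration(n); return np.array(c["K"]),cv2.Rodrigues(np.array(c["rvec"],float))[0],np.array(c["tvec"],float).ravel()
def pts(n,d,c=None):
    K,Rm,t=c or cal(n); v,u=np.mgrid[:d.shape[0],:d.shape[1]]
    P=np.stack([(u-K[0,2])/K[0,0]*d,(v-K[1,2])/K[1,1]*d,d],-1)
    W=(P-t)@Rm; W[d<=0]=np.nan; return W
def ray(n,u,v,z,c=None):
    K,Rm,t=c or cal(n); o=-Rm.T@t; r=Rm.T@np.array([(u-K[0,2])/K[0,0],(v-K[1,2])/K[1,1],1]); return o+r*(z-o[2])/r[2]
```

Run:
```python
from h import *
s=arm.read_state(); print(s["clock"],s["position"],s["ee_rot"],R.from_quat(s["ee_rot"]).as_matrix().round(3))
for n in("side","top"):
    im,d=viewer.get_image(n); cv2.imwrite(f"pics/{n}0.png",im); np.savez(f"pics/{n}0.npz",im=im,d=d)
    K,Rm,t=cal(n); print(n,-Rm.T@t,Rm[2],(d>0).mean())
```

```text
0.0 [280.97801576 557.61193308 230.20254945] [ 9.72863899e-01 -2.31375403e-01 -1.99477841e-04  1.10332356e-03] [[ 0.893 -0.45  -0.001]
 [-0.45  -0.893 -0.002]
 [ 0.     0.002 -1.   ]]
side [596.11267865 718.89197814 701.76018155] [-0.00345722 -0.77884539 -0.62720644] 0.9959311224489796
top [474.30807149 -10.23754036 957.80900535] [ 0.10992797  0.00980254 -0.99389122] 0.9962244897959184
```

View pics/side0.png

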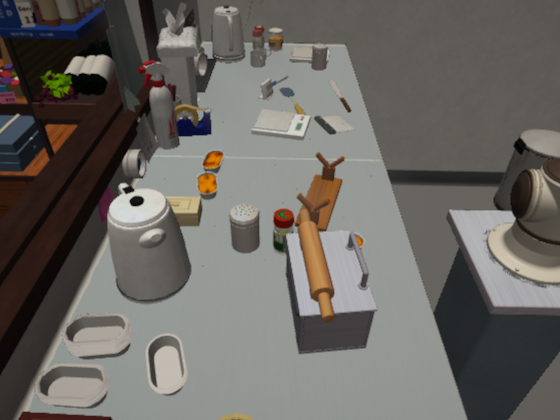

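View pics/top0.png

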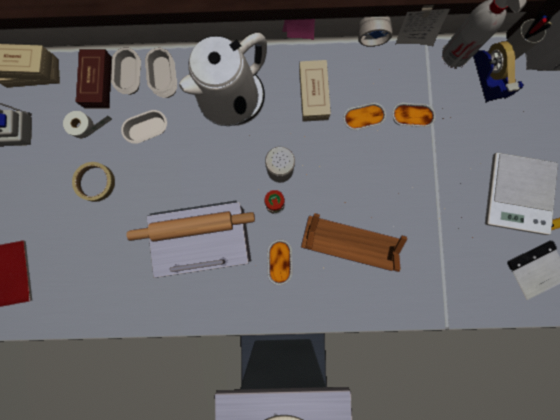

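The side view shows the caddy near the camera: pin ends at (308,215) and (327,305), grip bar at about (358,262). The rest is at about (322,200), with the spice jar at (284,228) and the shaker at (245,228). In the top view the pin runs (133,235) to (253,217), the bar (172,268) to (224,262), the cover spans (150..247, 203..275), and the rest saddles are at (312,231) and (398,253).

Run:
```python
from h import *
D={n:np.load(f"pics/{n}0.npz") for n in("top","side")}
W={n:pts(n,D[n]["d"]) for n in D}
def hsv(n): return cv2.cvtColor(D[n]["im"],cv2.COLOR_BGR2HSV)
box={"top":dict(pin=(120,200,262,248),cov=(140,195,255,285),rest=(298,208,412,275)),"side":dict(pin=(285,195,345,322),cov=(280,215,380,320),rest=(290,145,350,232))}
for n in D:
  H=hsv(n);w=W[n]
  wood=((H[...,0]<22)&(H[...,1]>110)&(H[...,2]>50))
  for k in("pin","rest"):
    x0,y0,x1,y1=box[n][k]; m=np.zeros(wood.shape,bool); m[y0:y1,x0:x1]=wood[y0:y1,x0:x1]
    if k=="pin": m&=w[...,2]>100
    P=w[m];P=P[np.isfinite(P).all(1)]
    r=cv2.minAreaRect(P[:,:2].astype(np.float32)); print(n,k,m.sum(),"rect",np.round(r[0],1),np.round(r[1],1),round(r[2],2),"z pct",np.percentile(P[:,2],[1,10,50,90,99]).round(1))
    if k=="rest":
      for lo,hi in((5,25),(60,100),(80,100)):
        Q=P[(P[:,2]>lo)&(P[:,2]<hi)]
        if len(Q)>5: r=cv2.minAreaRect(Q[:,:2].astype(np.float32)); print("  ",lo,len(Q),np.round(r[0],1),np.round(r[1],1),round(r[2],2))
    else:
      c=P[:,:2]-P[:,:2].mean(0); print("  dir",np.linalg.svd(c,full_matrices=False)[2][0])
  x0,y0,x1,y1=box[n]["cov"]; B=w[y0:y1,x0:x1].reshape(-1,3); B=B[np.isfinite(B).all(1)]
  C=B[(B[:,2]>105)&(B[:,2]<126)]; r=cv2.minAreaRect(C[:,:2].astype(np.float32)); print(n,"cover",len(C),np.round(r[0],1),np.round(r[1],1),round(r[2],2),np.median(C[:,2]))
  Hs=H[y0:y1,x0:x1].reshape(-1,3)
  mm=(w[y0:y1,x0:x1,2]>138)&(H[y0:y1,x0:x1,1]<90); C=w[y0:y1,x0:x1][mm]
  r=cv2.minAreaRect(C[:,:2].astype(np.float32)); print(n,"bar",len(C),np.round(r[0],1),np.round(r[1],1),round(r[2],2),np.percentile(C[:,2],[5,50,95]),C.mean(0))
```

```text
top pin 1820 rect [532.5 176.4] [ 35.9 263.1] 7.02 z pct [152.1 155.6 163.  167.  169. ]
  dir [ 0.12077899 -0.99267942]
top rest 3130 rect [ 491.8 -173.9] [222.2  77.9] 74.22 z pct [ 9.5 11.4 13.8 70.9 91.8]
   5 2663 [ 491.7 -174. ] [222.3  77.2] 73.91
   60 424 [ 491.5 -173.3] [210.4  77.9] 74.01
   80 207 [ 491.5 -173.3] [210.4  77.9] 74.01
top cover 4114 [509. 172.] [139.  203.9] 6.99 117.66203103312833
top bar 435 [501.7 157.6] [106.9 235.4] 7.07 [147.87559298 155.38379728 159.06634651] [484.05217829 160.94867353 154.40405271]
side pin 2060 rect [540.6 145.5] [ 46.4 337.1] 10.26 z pct [105.5 153.1 162.4 167.6 169.1]
  dir [-0.15320446  0.98819451]
side rest 1981 rect [ 509.6 -151.7] [557.8 106.8] 75.17 z pct [  9.   12.9  16.2 158.1 167.8]
   5 1098 [ 492.4 -168.7] [226.2  77.9] 73.86
   60 318 [ 505.5 -121.3] [317.4  75.5] 74.39
   80 142 [ 505.8 -120.2] [315.2  75.5] 74.39
side cover 4484 [514.4 138.1] [139.2 280.1] 6.99 118.73750260271542
side bar 380 [497.5 200. ] [107.3 209.2] 6.94 [142.09217668 156.35587364 159.60166559] [474.58406087 185.79203414 154.13711766]
```

Add to h.py:
```python
def go(p,yaw=None,s=None):
    """print tool-frame shift to p (world) and turn making tool y point at yaw (rad, mod pi), tool down"""
    s=s or arm.read_state(); r=R.from_quat(s["ee_rot"]); d=r.inv().apply(np.array(p)-s["position"])
    M=r.as_matrix(); out=[d.round(1)]
    if yaw is not None:
        c=np.arctan2(M[1,1],M[0,1]); a=(yaw-c+np.pi/2)%np.pi-np.pi/2
        y=np.array([np.cos(c+a),np.sin(c+a),0]); z=np.array([0,0,-1.]); T=np.stack([np.cross(y,z),y,z],1)
        out.append((r.inv()*R.from_matrix(T)).as_rotvec().round(3))
    print("shift/turn",*out,"dist",np.linalg.norm(d).round(1)); return out
```

Run:
```python
from h import *
for n in("top","side"):
  f=np.load(f"pics/{n}0.npz"); w=pts(n,f["d"]); H=cv2.cvtColor(f["im"],cv2.COLOR_BGR2HSV)
  a=0.122; ux=np.array([np.cos(a),np.sin(a)]); uy=np.array([-np.sin(a),np.cos(a)]); o=np.array([532.5,176.4])
  X=(w[...,:2]-o)@ux; Y=(w[...,:2]-o)@uy; Z=w[...,2]
  for lo,hi in((-80,-40),(-20,20),(40,80)):
    m=(np.abs(X)<30)&(Y>lo)&(Y<hi)&(Z>164.5); print(n,"pin ridge",lo,m.sum(),X[m].mean().round(1),Z[m].max().round(1))
  m=(np.abs(X)<30)&(np.abs(Y)<160)&(Z>142); print(n,"pin ext Y",Y[m].min().round(1),Y[m].max().round(1))
  m=(X<-60)&(X>-110)&(np.abs(Y)<90)&(Z>146)
  A=np.c_[X[m],Y[m],Z[m]]; print(n,"bar",len(A),A.mean(0).round(1),A.min(0).round(1),A.max(0).round(1),np.polyfit(A[:,1],A[:,0],1).round(3))
  m=(X<70)&(X>-120)&(np.abs(Y)<130)&(Z>112)&(Z<125); print(n,"cover X",np.percentile(X[m],[.5,99.5]).round(1),"Y",np.percentile(Y[m],[.5,99.5]).round(1),"Z",np.median(Z[m]).round(1))
  # rest saddles
  a=np.deg2rad(73.95); ux=np.array([np.cos(a),np.sin(a)]); uy=np.array([-np.sin(a),np.cos(a)]); o=np.array([491.7,-174.0])
  X=(w[...,:2]-o)@ux; Y=(w[...,:2]-o)@uy
  for sg in(-1,1):
    m=(np.abs(X-99*sg)<25)&(np.abs(Y)<50)&(Z>62)&(Z<100)
    A=np.c_[X[m],Y[m],Z[m]]; print(n,"saddle",sg,len(A),A.mean(0).round(1),A.min(0).round(1),A.max(0).round(1))
    t=A[A[:,2]>86]; print("   tips Y neg",t[t[:,1]<0].mean(0).round(1),"pos",t[t[:,1]>0].mean(0).round(1), "low notch", A[A[:,2]<66][:, :2].mean(0).round(1))
  for nm,(u,v) in dict(spice=(274,201),cake=(280,262),shaker=(280,162)).items():
    if n=="top": print(nm,w[v,u].round(0))
go([532.5,176.4,215],0.122)
```

```text
top pin ridge -80 160 0.4 169.5
top pin ridge -20 169 0.1 170.5
top pin ridge 40 175 1.0 169.3
top pin ext Y -132.6 131.5
top bar 262 [-81.4  -2.5 156.5] [-86.3 -56.3 146.7] [-76.4  52.1 161.4] [ 1.000e-03 -8.138e+01]
top cover X [-92.9  44.5] Y [-102.6   99.3] Z 117.7
top saddle -1 241 [-98.1  -0.8  79.2] [-106.3  -40.5   62.2] [-91.7  39.5  94.1]
   tips Y neg [-98.5 -33.2  90. ] pos [-98.2  33.7  90.2] low notch [-98.2  -1. ]
top saddle 1 214 [98.9 -1.1 79.6] [ 91.5 -39.9  62.1] [105.8  39.4  94.4]
   tips Y neg [ 98.8 -33.4  90.3] pos [98.4 32.9 89.9] low notch [99.3 -1.2]
spice [585.   3. 106.]
cake [451.  -5.  23.]
shaker [672. -12. 105.]
side pin ridge -80 149 2.5 169.9
side pin ridge -20 190 2.1 169.9
side pin ridge 40 220 2.3 170.4
side pin ext Y -128.4 137.4
side bar 265 [-78.9   9.4 156.9] [-85.6 -51.5 146.3] [-74.6  57.1 160.9] [-2.000e-03 -7.887e+01]
side cover X [-90.4  46.4] Y [-98.2 103.5] Z 118.8
side saddle -1 148 [-92.1  -0.9  78.2] [-102.3  -38.9   62.3] [-85.5  38.5  95.2]
   tips Y neg [-91.8 -32.8  90.3] pos [-92.8  32.7  89.6] low notch [-92.7  -0.2]
side saddle 1 201 [105.3  -1.7  78.6] [ 92.8 -39.5  62.1] [112.4  39.4  94.6]
   tips Y neg [104.  -33.1  90.2] pos [104.8  33.6  89.9] low notch [105.9  -0.3]
shift/turn [396.2 227.2  15.8] [ 0.002 -0.001  0.982] dist 457.0
```

Careful with the scale: shifts go in shares of 500 mm and turns go in shares of pi/2 rad. That gives: 396 mm / 500 = 0.792, 225 mm / 500 = 0.45, 0.982 rad / 1.5708 = 0.6252.

Request:
run_rows --pt "0.04 0.022 0 0 0 0.0318" --pt "0.12 0.068 0.004 0 0 0.0955" --pt "0.21 0.12 0.008 0 0 0.1655" --pt "0.3 0.17 0.012 0 0 0.2355" --pt "0.39 0.22 0.016 0 0 0.3056" --pt "0.48 0.272 0.02 0 0 0.382" --pt "0.57 0.324 0.024 0 0 0.452" --pt "0.66 0.374 0.028 0 0 0.522" --pt "0.74 0.42 0.03 0 0 0.5857" --pt "0.792 0.45 0.03 0 0 0.6252" --aperture 85

```text
clock: 1.1
position: [534.2, 175.4, 216.0]
ee_rot: [0.747, -0.665, -0.0, 0.001]
contact_force: [1.0, 1.5, -0.3]
gripper_width: 84.8
grasp_force: 0.0
```

Request:
run_rows --pt "0 0 0 0 0 0"

```text
clock: 1.2
position: [534.8, 174.5, 215.7]
ee_rot: [0.746, -0.666, 0.0, 0.001]
contact_force: [-0.1, 0.9, -0.1]
gripper_width: 85.1
grasp_force: 0.0
```

Run:
```python
from h import *
go([533.4,178.5,131],0.122); print(arm.read_state()["joints"])
im,d=viewer.get_image("wrist"); cv2.imwrite("pics/w1.png",im); np.savez("pics/w1.npz",im=im,d=d)
K,Rm,t=cal("wrist"); w=pts("wrist",d); print(-Rm.T@t)
a=0.122; ux=np.array([np.cos(a),np.sin(a)]); uy=np.array([-np.sin(a),np.cos(a)]); o=np.array([533.4,178.5])
X=(w[...,:2]-o)@ux; Y=(w[...,:2]-o)@uy; Z=w[...,2]
m=(np.abs(X)<30)&(np.abs(Y)<80)&(Z>164)&(Z<175); print(m.sum(),X[m].mean() if m.any() else 0,np.percentile(Z[m],98) if m.any() else 0)
m=(np.abs(X)<30)&(np.abs(Y)<160)&(Z>142)&(Z<175); print("Y",Y[m].min(),Y[m].max())
m=(X<-60)&(X>-110)&(np.abs(Y)<90)&(Z>146)&(Z<165); print("bar",m.sum(),X[m].mean(),Y[m].min(),Y[m].max(),Z[m].max())
```

```text
shift/turn [-4.3  0.9 84.7] [ 0.001 -0.001 -0.008] dist 84.8
[ 6.03558675e-01  2.91477396e-01 -1.71273308e-01  4.23665481e-04
 -1.10955431e+00 -4.89913466e-01]
[544.73195085  95.70024713 358.47933937]
6404 0.712661625122939 168.43495706762425
Y -130.9999515511478 129.47062564776368
bar 1679 -79.9023890945711 -55.33115327604658 38.54458414301959 160.14088129642465
```

View pics/w1.png

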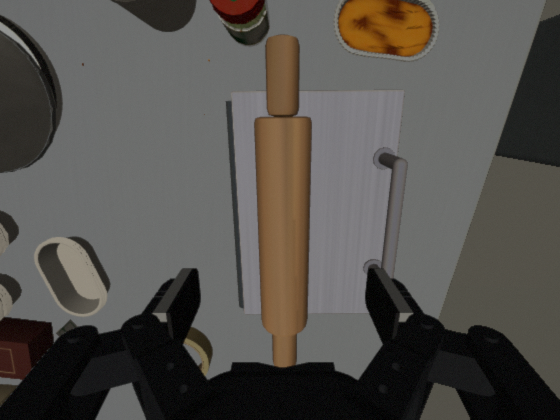

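The wrist view shows the pin down the middle (column 283, rows 37–365) and the bar at (395,220). Both fit the measured target to about 1 mm, so I'll descend and grasp.

To row units: 85 mm / 500 = 0.17, 78 mm / 500 = 0.156, -0.008 rad / 1.5708 = -0.0051.

Request:
run_rows --pt "-0.004 0 0.02 0 0 -0.0025" --pt "-0.008 0.002 0.07 0 0 -0.0051" --pt "-0.008 0.002 0.12 0 0 -0.0051" --pt "-0.008 0.002 0.156 0 0 -0.0051" --pt "-0.008 0.002 0.17 0 0 -0.0051" --pt "-0.008 0.002 0.17 0 0 -0.0051"

```text
clock: 1.85
position: [531.0, 183.3, 130.1]
ee_rot: [0.752, -0.659, -0.0, 0.001]
contact_force: [-0.0, 0.3, 0.2]
gripper_width: 84.7
grasp_force: 0.0
```

Request:
run_rows --pt "0 0 0 0 0 0" --pt "0 0 0 0 0 0" --pt "0 0 0 0 0 0" --pt "0 0 0 0 0 0" --pt "0 0 0 0 0 0" --pt "0 0 0 0 0 0" --aperture 30

```text
clock: 2.45
position: [533.1, 183.3, 132.5]
ee_rot: [0.752, -0.66, 0.001, -0.001]
contact_force: [-0.1, 1.3, 4.4]
gripper_width: 38.7
grasp_force: 60.0
```

```bash
python3 -c "
from h import *
go([533,178,250]); print(arm.read_state()['wrist_torque'])"
```

```text
shift/turn [   5.1    0.5 -117.5] dist 117.6
[ 0.21383204 -0.13420299 -0.08678862]
```

To row units: -115 mm / 500 = -0.23, -110 mm / 500 = -0.22.

Request:
run_rows --pt "0 0 -0.016 0 0 0" --pt "0 0 -0.06 0 0 0" --pt "0 0 -0.12 0 0 0" --pt "0 0 -0.18 0 0 0" --pt "0 0 -0.22 0 0 0" --pt "0 0 -0.23 0 0 0" --pt "0 0 -0.23 0 0 0"

```text
clock: 3.15
position: [531.5, 182.7, 245.9]
ee_rot: [0.751, -0.66, -0.001, 0.0]
contact_force: [1.5, -0.2, -2.5]
gripper_width: 38.7
grasp_force: 60.5
```

```bash
python3 -c "
from h import *
print(arm.read_state()['joints'])
a=np.deg2rad(73.95); d=np.array([np.cos(a),np.sin(a)]); p=np.array([491.9,-173.8])+d*(2.5+5.5); print(p)
go([*p,247],a-np.pi/2)"
```

```text
[ 6.18853222e-01  2.67986218e-01 -1.25092712e-01 -9.36723953e-04
 -1.17853138e+00 -4.88921005e-01]
[ 494.11180888 -166.11183367]
shift/turn [341.   82.2  -1.1] [0.001 0.    0.41 ] dist 350.8
```

To row units: 341 mm / 500 = 0.682, 333 mm / 500 = 0.666, 0.41 rad / 1.5708 = 0.261.

Request:
run_rows --pt "0.03 0.008 0 0 0 0.0127" --pt "0.1 0.024 0 0 0 0.0382" --pt "0.19 0.046 0 0 0 0.07" --pt "0.28 0.068 0 0 0 0.1082" --pt "0.37 0.09 0 0 0 0.1401" --pt "0.46 0.112 0 0 0 0.1783" --pt "0.55 0.132 0 0 0 0.2101" --pt "0.62 0.15 0 0 0 0.2355" --pt "0.666 0.16 0 0 0 0.2546" --pt "0.682 0.164 0 0 0 0.261"

```text
clock: 4.15
position: [493.0, -168.2, 244.3]
ee_rot: [-0.6, 0.8, 0.002, -0.002]
contact_force: [-0.2, -0.1, -2.3]
gripper_width: 38.2
grasp_force: 60.4
```

Request:
run_rows --pt "0 0 0 0 0 0" --pt "0 0 0 0 0 0" --pt "0 0 0 0 0 0"

```text
clock: 4.45
position: [495.0, -165.0, 246.0]
ee_rot: [-0.602, 0.798, 0.0, -0.0]
contact_force: [-0.5, -0.4, -3.0]
gripper_width: 38.3
grasp_force: 60.4
```

Run:
```python
from h import *
s=arm.read_state(); a=np.deg2rad(73.95); ux=np.array([np.cos(a),np.sin(a)]); uy=np.array([-np.sin(a),np.cos(a)]); o=np.array([491.7,-174.0])
print(s["position"],s["joints"])
p=np.array([491.9,-173.8])+ux*8; go([*p,140],a-np.pi/2)
for n in("wrist","side","top"):
  im,d=viewer.get_image(n); np.savez(f"pics/{n}2.npz",im=im,d=d); w=pts(n,d)
  if n!="top": cv2.imwrite(f"pics/{n}2.png",im)
  X=(w[...,:2]-o)@ux; Y=(w[...,:2]-o)@uy; Z=w[...,2]
  H=cv2.cvtColor(im,cv2.COLOR_BGR2HSV); wood=(H[...,0]<22)&(H[...,1]>110)
  for nm,lo,hi in(("board",8,22),("saddle",60,100),("pin",248,300)):
    m=(np.abs(X)<160)&(np.abs(Y)<60)&(Z>lo)&(Z<hi)&wood
    if nm=="saddle":
      for sg in(-1,1):
        q=m&(np.abs(X-99*sg)<25)
        if q.sum()>5: print(n,nm,sg,q.sum(),"X",X[q].min().round(1),X[q].max().round(1),"Y",Y[q].min().round(1),Y[q].max().round(1),"Z",Z[q].max().round(1))
    elif m.sum()>20: 
      r=cv2.minAreaRect(np.c_[X[m],Y[m]].astype(np.float32)); print(n,nm,m.sum(),"X",X[m].min().round(1),X[m].max().round(1),"Y",Y[m].min().round(1),Y[m].max().round(1),"Z",np.percentile(Z[m],[2,50,99]).round(1),np.polyfit(X[m],Y[m],1).round(3),np.polyfit(X[m],Z[m],1).round(3))
```

```text
[ 494.98676386 -164.98553537  245.97695114] [-1.06090004e-02  1.98188531e-01 -2.18520394e-01 -2.75275475e-04
 -1.15476958e+00 -2.67814289e-01]
shift/turn [  1.3   0.5 106. ] [0.001 0.    0.002] dist 106.0
wrist saddle -1 402 X -103.5 -91.2 Y -41.3 37.8 Z 94.7
wrist pin 27826 X -111.0 51.9 Y -37.8 44.3 Z [266.6 277.7 281.7] [-0.005 -1.753] [4.40000e-02 2.77936e+02]
side board 1230 X -109.3 117.4 Y -38.2 40.1 Z [10.3 14.1 20.3] [0.017 3.029] [-2.000e-03  1.419e+01]
side saddle -1 119 X -104.1 -85.4 Y -37.5 38.6 Z 94.9
side saddle 1 171 X 93.2 111.4 Y -36.6 39.3 Z 93.9
side pin 565 X -71.0 141.6 Y -17.0 42.7 Z [265.1 278.1 285.1] [0.008 1.207] [-6.10000e-02  2.79462e+02]
top saddle -1 18 X -104.2 -92.8 Y 32.1 38.5 Z 93.8
```

View pics/wrist2.png

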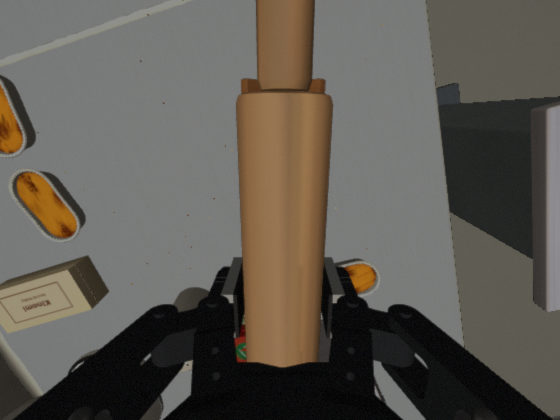

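The wrist view shows the pin centred over the rest: saddle tips at (248,85) and (319,85), evenly either side of the handle at (284,50). I'll check the lengthwise fit from the barrel's end against the saddle.

Run:
```python
from h import *
c=cal("wrist"); a=np.deg2rad(73.95); ux=np.array([np.cos(a),np.sin(a)]); o=np.array([491.7,-174.0])
d=np.load("pics/wrist2.npz")["d"]; w=pts("wrist",d,c); X=(w[...,:2]-o)@ux; Z=w[...,2]
for v in list(range(0,100,12))+[86,88,90,92,94,96,98,100,110,150,200]: print(v,X[v,284].round(1),Z[v,284].round(1),end=" | ")
for n in("side",):
  d=np.load(f"pics/{n}2.npz"); w=pts(n,d["d"]); X=(w[...,:2]-o)@ux; Y=(w[...,:2]-o)@np.array([-ux[1],ux[0]]); Z=w[...,2]
  m=(Z>268)&(Z<285)&(abs(Y)<25)&(abs(X)<150); 
  print(n); h,e=np.histogram(X[m],bins=range(-100,150,5)); 
  for k in range(len(h)):
    q=m&(X>=e[k])&(X<e[k+1]); print(e[k],h[k],Z[q].max().round(0) if q.any() else '',end=';')
```

```text
0 -108.4 272.2 | 12 -105.1 271.2 | 24 -101.2 272.6 | 36 -97.8 271.4 | 48 -93.9 271.8 | 60 -90.0 272.2 | 72 -86.1 272.0 | 84 -82.1 272.1 | 96 -77.5 280.0 | 86 -81.5 271.0 | 88 -80.9 270.8 | 90 -80.3 269.1 | 92 -78.9 279.0 | 94 -78.2 280.6 | 96 -77.5 280.0 | 98 -76.8 281.2 | 100 -76.1 282.2 | 110 -72.9 281.4 | 150 -59.3 281.8 | 200 -40.1 280.7 | side
-100 0 ;-95 0 ;-90 0 ;-85 0 ;-80 0 ;-75 1 278.0;-70 3 279.0;-65 5 280.0;-60 6 281.0;-55 4 279.0;-50 8 281.0;-45 8 281.0;-40 9 282.0;-35 6 281.0;-30 12 282.0;-25 11 281.0;-20 9 283.0;-15 19 282.0;-10 12 280.0;-5 11 282.0;0 14 282.0;5 21 281.0;10 14 281.0;15 20 283.0;20 51 285.0;25 16 282.0;30 16 282.0;35 18 282.0;40 18 281.0;45 17 282.0;50 17 282.0;55 17 282.0;60 21 282.0;65 17 282.0;70 13 282.0;75 22 283.0;80 17 282.0;85 37 283.0;90 54 280.0;95 9 273.0;100 8 273.0;105 6 272.0;110 12 273.0;115 6 273.0;120 11 273.0;125 11 272.0;130 7 272.0;135 12 273.0;140 2 271.0;
```

To row units: 178 mm / 500 = 0.356, 175 mm / 500 = 0.35.

Request:
run_rows --pt "0.002 0 0.02 0 0 0" --pt "0.004 0 0.08 0 0 0" --pt "0.006 0 0.16 0 0 0" --pt "0.006 0 0.23 0 0 0" --pt "0.006 0 0.29 0 0 0" --pt "0.006 0 0.33 0 0 0" --pt "0.006 0 0.35 0 0 0" --pt "0.006 0 0.356 0 0 0" --pt "0.006 0 0.356 0 0 0" --pt "0.006 0 0.356 0 0 0"

```text
clock: 5.6
position: [495.2, -168.8, 69.4]
ee_rot: [-0.602, 0.799, -0.001, 0.001]
contact_force: [0.2, 1.0, -0.8]
gripper_width: 38.3
grasp_force: 60.5
```

Run:
```python
from h import *
a=np.deg2rad(73.95); ux=np.array([np.cos(a),np.sin(a)]); uy=np.array([-ux[1],ux[0]]); o=np.array([491.7,-174.0])
n="side"; im,d=viewer.get_image(n); w=pts(n,d); X=(w[...,:2]-o)@ux; Y=(w[...,:2]-o)@uy; Z=w[...,2]
cv2.imwrite("pics/side3.png",cv2.resize(im[120:260,250:400],None,fx=4,fy=4)); print(arm.read_state()["contact_force"])
```

```text
[-0.49500721 -0.27420298 -2.08468699]
```

View pics/side3.png

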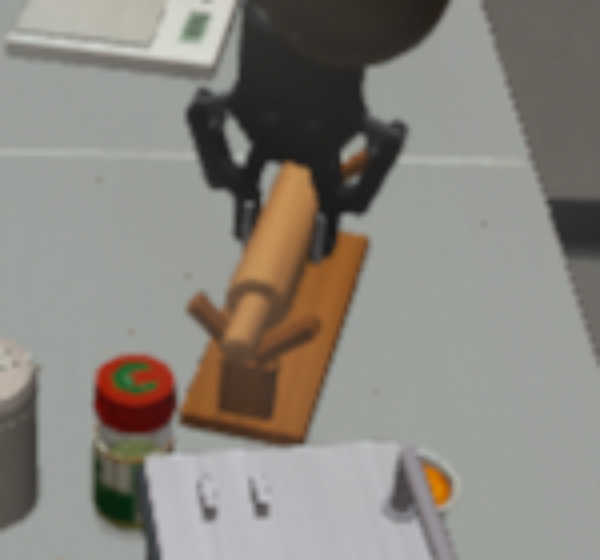

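The crop shows the near handle (245,335) inside the V between its tips (205,305) and (310,325), with the barrel clear of the saddle. I'll lower the rest of the way gently.

To row units: 8 mm / 500 = 0.016, 6 mm / 500 = 0.012.

Request:
run_rows --pt "0 0 0.006 0 0 0" --pt "0 0 0.012 0 0 0" --pt "0 0 0.016 0 0 0" --pt "0 0 0.016 0 0 0" --pt "0 0 0.016 0 0 0"

```text
clock: 6.15
position: [494.3, -168.9, 61.0]
ee_rot: [-0.602, 0.799, -0.0, 0.0]
contact_force: [-2.7, 1.4, 5.0]
gripper_width: 38.6
grasp_force: 61.1
```

Request:
run_rows --pt "0 0 0.002 0 0 0" --pt "0 0 0.004 0 0 0" --pt "0 0 0.004 0 0 0" --pt "0 0 0.004 0 0 0"

```text
clock: 6.55
position: [494.4, -168.9, 60.8]
ee_rot: [-0.602, 0.798, -0.001, 0.0]
contact_force: [-5.7, 2.7, 17.4]
gripper_width: 38.3
grasp_force: 62.7
```

Contact at 17 N, so it's seated. Release and raise.

To row units: -1.5 mm / 500 = -0.003, -1 mm / 500 = -0.002.

Request:
run_rows --pt "0 0 -0.002 0 0 0" --pt "0 0 -0.003 0 0 0" --pt "0 0 -0.003 0 0 0"

```text
clock: 6.85
position: [494.3, -168.9, 60.9]
ee_rot: [-0.602, 0.799, -0.0, 0.0]
contact_force: [-3.1, 1.0, 8.3]
gripper_width: 38.3
grasp_force: 61.3
```

Request:
run_rows --pt "0 0 0 0 0 0" --pt "0 0 0 0 0 0" --pt "0 0 0 0 0 0" --pt "0 0 0 0 0 0" --pt "0 0 0 0 0 0" --aperture 85

```text
clock: 7.35
position: [494.2, -168.8, 59.6]
ee_rot: [-0.601, 0.799, 0.0, -0.0]
contact_force: [-0.1, 0.1, -0.4]
gripper_width: 85.0
grasp_force: 0.0
```

Request:
run_rows --pt "0 0 -0.04 0 0 0" --pt "0 0 -0.12 0 0 0" --pt "0 0 -0.2 0 0 0" --pt "0 0 -0.28 0 0 0" --pt "0 0 -0.33 0 0 0" --pt "0 0 -0.34 0 0 0" --pt "0 0 -0.34 0 0 0"

```text
clock: 8.05
position: [494.3, -168.7, 230.3]
ee_rot: [-0.601, 0.799, -0.0, 0.001]
contact_force: [0.1, -0.3, -0.9]
gripper_width: 84.5
grasp_force: 0.0
```

Run:
```python
from h import *
a=np.deg2rad(73.95); ux=np.array([np.cos(a),np.sin(a)]); uy=np.array([-ux[1],ux[0]]); o=np.array([491.7,-174.0])
for n in ("side","wrist"):
  im,d=viewer.get_image(n); w=pts(n,d); X=(w[...,:2]-o)@ux; Y=(w[...,:2]-o)@uy; Z=w[...,2]
  m=(Z>91)&(Z<105)&(abs(Y)<20)&(abs(X)<90); print(n,m.sum(),X[m].min(),X[m].max(),np.polyfit(X[m],Z[m],1),np.polyfit(X[m],Y[m],1))
  q=(abs(Y)<10)&(abs(X)>108)&(abs(X)<140)&(Z>70)&(Z<100)
  for sg in(-1,1):
    k=q&(X*sg>0); print(sg,k.sum(),Z[k].max() if k.any() else 0)
a=.122; u=np.array([np.cos(a),np.sin(a)]);v=np.array([-u[1],u[0]])
bar=np.array([532.5,176.4])-80.2*u+2*v; print("bar",bar)
go([*bar,240],a)
```

```text
side 376 -81.23403376744022 89.92443546742354 [-2.62646026e-03  9.41531957e+01] [-0.00109109  0.41724347]
-1 25 88.33644915778935
1 97 87.52610356150828
wrist 3718 -83.1027096094083 85.49522097904078 [3.53044870e-04 9.35199565e+01] [-0.00092275 -0.84305813]
-1 611 87.6040380722684
1 302 86.95007501156671
bar [452.65271331 168.62498823]
shift/turn [-312.8  132.4  -11.4] [ 0.003  0.    -0.402] dist 339.9
```

The pin lies level in the notches: handle tops 87–88 mm against 86.6 expected, tilt about zero. Next is the cover bar.

To row units: -312 mm / 500 = -0.624, -230 mm / 500 = -0.46, -0.402 rad / 1.5708 = -0.2559.

Request:
run_rows --pt "-0.03 0.012 0 0 0 -0.0127" --pt "-0.1 0.042 0.006 0 0 -0.0382" --pt "-0.19 0.08 0.016 0 0 -0.0764" --pt "-0.28 0.118 0.026 0 0 -0.1146" --pt "-0.37 0.156 0.036 0 0 -0.1528" --pt "-0.46 0.194 0.044 0 0 -0.191" --pt "-0.54 0.228 0.052 0 0 -0.2228" --pt "-0.594 0.252 0.056 0 0 -0.2419" --pt "-0.616 0.262 0.06 0 0 -0.2546" --pt "-0.624 0.264 0.06 0 0 -0.2559" --aperture 40

```text
clock: 9.15
position: [452.7, 168.0, 198.2]
ee_rot: [0.749, -0.662, -0.0, 0.002]
contact_force: [0.4, -0.7, 0.4]
gripper_width: 39.6
grasp_force: 0.0
```

Request:
run_rows --pt "0 0 0 0 0 0" --pt "0 0 0 0 0 0" --pt "0 0 0 0 0 0"

```text
clock: 9.45
position: [453.7, 166.4, 199.8]
ee_rot: [0.748, -0.663, 0.0, 0.0]
contact_force: [0.7, -0.3, -0.0]
gripper_width: 39.9
grasp_force: 0.0
```

Run:
```python
from h import *
a=.122; u=np.array([np.cos(a),np.sin(a)]);v=np.array([-u[1],u[0]]); o=np.array([453.5,167.7])
print(arm.read_state()["position"])
for n in("wrist","top"):
  im,d=viewer.get_image(n); w=pts(n,d); X=(w[...,:2]-o)@u; Y=(w[...,:2]-o)@v; Z=w[...,2]
  m=(abs(X)<12)&(abs(Y)<60)&(Z>146)&(Z<164); print(n,m.sum())
  if m.sum()>20: print(X[m].mean(),X[m].min(),X[m].max(),Y[m].min(),Y[m].max(),Z[m].max(),np.polyfit(Y[m],X[m],1))
  m=(X>20)&(X<110)&(abs(Y)<80)&(Z>105)&(Z<128); print("cover z",np.median(Z[m]))
w=pts("top",np.load("pics/top0.npz")["d"]); m=(w[...,2]>130)&(w[...,0]>570)&(w[...,0]<780)&(w[...,1]>60)&(w[...,1]<300); P=w[m]
r=P[(P[:,1]>90)&(P[:,1]<270)]; print("kettle",P.min(0),P.max(0)); print(r[np.argsort(r[:,0])[:5]])
go([*o,137.5],a)
```

```text
[453.70485883 166.39355397 199.81803176]
wrist 2055
-0.01894289404381542 -5.0768215273396216 4.928842141293145 -55.634244676574156 52.78092768111048 160.1918357417568 [-0.00240972 -0.03571684]
cover z 118.6625168687826
top 137
-1.8606788892565755 -6.83814762672733 3.0181539130026653 -57.018857575451435 -1.068227728039107 161.56121997396608 [ 0.00620682 -1.68022368]
cover z 117.79029820922996Traceback (most recent call last):
  File "<stdin>", line 10, in <module>
    return umr_minimum(a, axis, None, out, keepdims, initial, where)
ValueError: zero-size array to reduction operation minimum which has no identity
```

To row units: 62 mm / 500 = 0.124, 57 mm / 500 = 0.114.

Request:
run_rows --pt "0 0 0.03 0 0 0" --pt "0 0 0.08 0 0 0" --pt "0 0 0.114 0 0 0" --pt "0 0 0.124 0 0 0" --pt "0 0 0.124 0 0 0"

```text
clock: 10.05
position: [453.5, 167.0, 137.5]
ee_rot: [0.749, -0.663, -0.0, 0.001]
contact_force: [0.4, 0.3, 0.5]
gripper_width: 39.9
grasp_force: 0.0
```

Request:
run_rows --pt "0 0 0 0 0 0" --pt "0 0 0 0 0 0" --pt "0 0 0 0 0 0" --pt "0 0 0 0 0 0" --pt "0 0 0 0 0 0" --aperture 4

```text
clock: 10.55
position: [452.5, 167.4, 138.8]
ee_rot: [0.749, -0.663, -0.001, 0.001]
contact_force: [-4.9, 0.9, 4.7]
gripper_width: 7.9
grasp_force: 58.6
```

Run:
```python
from h import *
s=arm.read_state(); r=R.from_quat(s["ee_rot"]); a=.122
for th in np.arange(.1,1.75,.1):
  f=np.arctan2(41,122)+th; q=np.hypot(41,122); dx=122-q*np.cos(f); dz=q*np.sin(f)-41
  print(th.round(2),r.inv().apply([dx*np.cos(a),dx*np.sin(a),dz]).round(1),round(dx,1),round(dz,1))
```

```text
0.1 [ -0.   -4.7 -12. ] 4.7 12.0
0.2 [ -0.  -10.5 -23.4] 10.6 23.4
0.3 [ -0.  -17.5 -34.3] 17.6 34.2
0.4 [ -0.  -25.5 -44.3] 25.6 44.3
0.5 [ -0.  -34.5 -53.5] 34.6 53.5
0.6 [ -0.  -44.4 -61.8] 44.5 61.7
0.7 [ -0. -55. -69.] 55.1 69.0
0.8 [ -0.  -66.3 -75.2] 66.4 75.1
0.9 [ -0.  -78.2 -80.2] 78.3 80.1
1.0 [ -0.  -90.5 -84. ] 90.6 83.8
1.1 [-1.000e-01 -1.031e+02 -8.650e+01] 103.2 86.3
1.2 [-1.000e-01 -1.159e+02 -8.770e+01] 116.0 87.6
1.3 [-1.000e-01 -1.287e+02 -8.770e+01] 128.9 87.5
1.4 [-1.000e-01 -1.415e+02 -8.640e+01] 141.7 86.2
1.5 [-1.000e-01 -1.541e+02 -8.380e+01] 154.3 83.6
1.6 [-1.000e-01 -1.664e+02 -8.000e+01] 166.5 79.8
1.7 [-1.000e-01 -1.783e+02 -7.500e+01] 178.4 74.7
```

To row units: -53.5 mm / 500 = -0.107, -44 mm / 500 = -0.088.

Request:
run_rows --pt "0 -0.004 -0.012 0 0 0" --pt "0 -0.01 -0.024 0 0 0" --pt "0 -0.021 -0.046 0 0 0" --pt "0 -0.035 -0.068 0 0 0" --pt "0 -0.051 -0.088 0 0 0" --pt "0 -0.069 -0.107 0 0 0"

```text
clock: 11.15
position: [483.8, 171.1, 191.4]
ee_rot: [0.749, -0.663, -0.003, 0.004]
contact_force: [-11.6, 3.2, 4.3]
gripper_width: 7.4
grasp_force: 58.5
```

To row units: -81.5 mm / 500 = -0.163, -68.5 mm / 500 = -0.137.

Request:
run_rows --pt "0 -0.02 -0.016 0 0 0" --pt "0 -0.041 -0.031 0 0 0" --pt "0 -0.064 -0.043 0 0 0" --pt "0 -0.087 -0.053 0 0 0" --pt "0 -0.112 -0.061 0 0 0" --pt "0 -0.137 -0.066 0 0 0" --pt "0 -0.163 -0.068 0 0 0"

```text
clock: 11.85
position: [569.1, 181.3, 229.1]
ee_rot: [0.749, -0.662, 0.001, -0.001]
contact_force: [-4.5, 0.4, 8.4]
gripper_width: 7.1
grasp_force: 61.5
```

Request:
run_rows --pt "0 -0.025 0 0 0 0" --pt "0 -0.051 0.002 0 0 0" --pt "0 -0.076 0.007 0 0 0" --pt "0 -0.101 0.015 0 0 0" --pt "0 -0.116 0.021 0 0 0" --pt "0 -0.116 0.021 0 0 0"

```text
clock: 12.45
position: [628.6, 188.9, 215.4]
ee_rot: [0.749, -0.663, 0.001, -0.001]
contact_force: [2.2, -1.0, 3.5]
gripper_width: 7.7
grasp_force: 63.0
```

Run:
```python
from h import *
im,d=viewer.get_image("side"); cv2.imwrite("pics/side4.png",im); s=arm.read_state(); print(s["position"],s["joints"],s["contact_force"])
```

```text
[628.24825514 188.84760737 215.51877931] [ 0.53879897  0.44582947  0.06362728  0.00168639 -1.18494663 -0.41736528] [ 1.41436206 -0.40401051  4.54307229]
```

View pics/side4.png

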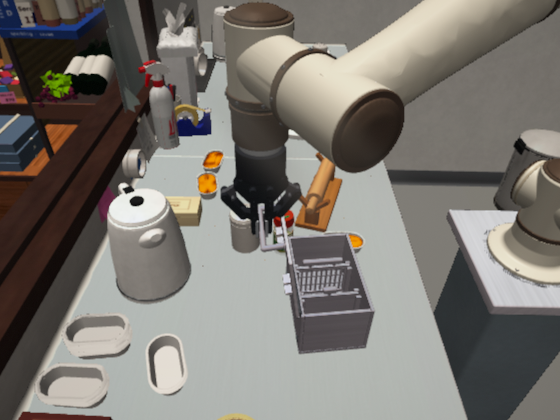

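The cover stands open, with its edge at about (290,250), and the caddy's inside is visible with plates at around (322,270) and (330,300). I'll release, lift, and look in with the wrist camera.

Request:
run_rows --pt "0 0 0 0 0 0" --pt "0 0 0 0 0 0" --pt "0 0 0 0 0 0" --aperture 24

```text
clock: 12.8
position: [625.7, 188.6, 214.1]
ee_rot: [0.749, -0.663, -0.0, 0.001]
contact_force: [0.2, 0.3, -0.4]
gripper_width: 23.9
grasp_force: 0.0
```

Request:
run_rows --pt "0 0 -0.02 0 0 0" --pt "0 0 -0.07 0 0 0" --pt "0 0 -0.13 0 0 0" --pt "0 0 -0.17 0 0 0" --pt "0 0 -0.18 0 0 0"

```text
clock: 13.3
position: [627.3, 189.1, 308.8]
ee_rot: [0.749, -0.663, 0.001, -0.003]
contact_force: [-0.7, 1.0, -0.4]
gripper_width: 24.3
grasp_force: 0.0
```

Run:
```python
from h import *
a=.122; u=np.array([np.cos(a),np.sin(a)]);v=np.array([-u[1],u[0]]); c=np.array([532.5,176.4])-19.5*u+1*v; print("caddy c",c)
go([*c,300],a); 
im,d=viewer.get_image("top"); np.savez("pics/top5.npz",im=im,d=d)
```

```text
caddy c [513.02324151 175.01946434]
shift/turn [  0.  115.2   8.1] [-0.006  0.002  0.   ] dist 115.4
```

To row units: 115 mm / 500 = 0.23, 105 mm / 500 = 0.21, 1.15 rad / 1.5708 = 0.7321.

Request:
run_rows --pt "0 0.03 0 0 0 0" --pt "0 0.09 0 0 0 0.0637" --pt "0 0.16 0 0 0 0.1592" --pt "0 0.21 0 0 0 0.2546" --pt "0 0.23 0 0 0 0.3501" --pt "0 0.23 0 0 0 0.4456" --pt "0 0.23 0 0 0 0.5411" --pt "0 0.23 0 0 0 0.6366" --pt "0 0.23 0 0 0 0.7321" --pt "0 0.23 0 0 0 0.8276" --aperture 40

```text
clock: 14.35
position: [511.3, 174.5, 303.3]
ee_rot: [-0.192, 0.981, -0.0, -0.001]
contact_force: [-0.3, -0.0, -0.6]
gripper_width: 40.0
grasp_force: 0.0
```

Request:
run_rows --pt "0 0 0 0 0 0.0891" --pt "0 0 0 0 0 0.1528" --pt "0 0 0 0 0 0.1719" --pt "0 0 0 0 0 0.1719" --pt "0 0 0 0 0 0.1719"

```text
clock: 14.85
position: [511.7, 174.6, 303.9]
ee_rot: [-0.062, 0.998, -0.0, -0.001]
contact_force: [0.5, 0.2, -0.3]
gripper_width: 39.9
grasp_force: 0.0
```

Run:
```python
from h import *
im,d=viewer.get_image("wrist"); cv2.imwrite("pics/w6.png",im); np.savez("pics/w6.npz",im=im,d=d,**dict(zip("KRt",cal("wrist"))))
s=arm.read_state(); print(s["position"],s["joints"]); go([*s["position"]],.122+np.pi/2)
im,d=viewer.get_image("side"); np.savez("pics/side6.npz",im=im,d=d);
```

```text
[511.81930282 174.58442931 304.0994336 ] [ 6.28581792e-01  1.97061979e-01 -7.34918061e-02 -2.29668448e-04
 -1.30158945e+00 -2.07597461e+00]
shift/turn [0. 0. 0.] [-0.    -0.001  0.001] dist 0.0
```

View pics/w6.png

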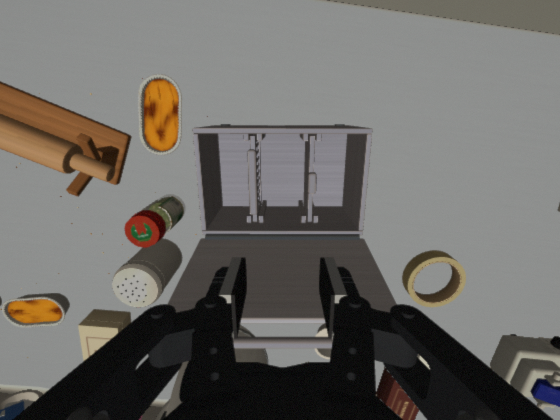

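The wrist view shows the long bar in the left groove (column 252, rows 145–210) with slots beside it, so that is the sieve, at the −y groove. The short tab (312, 172–192) in the right groove is the blank. Measuring the bar next.

Run:
```python
from h import *
a=.122; u=np.array([np.cos(a),np.sin(a)]);v=np.array([-u[1],u[0]]); o=np.array([511.2,174.8])
fw=np.load("pics/w6.npz")
for n in("wrist","side"):
  f=np.load("pics/%s6.npz"%("w" if n=="wrist" else n)); w=pts(n,f["d"],(fw["K"],fw["R"],fw["t"]) if n=="wrist" else None)
  X=(w[...,:2]-o)@u; Y=(w[...,:2]-o)@v; Z=w[...,2]
  m=(abs(X)<90)&(abs(Y)<115)&(Z>107)&(Z<117); print(n,"rim X",np.percentile(X[m],[1,99]).round(1),"Y",np.percentile(Y[m],[1,99]).round(1),np.median(Z[m]))
  for yc in(-36,36):
    m=(abs(X)<50)&(abs(Y-yc)<18)&(Z>96)&(Z<108)
    if m.sum()>5:
      print(n,yc,m.sum(),"X",np.percentile(X[m],[1,99]).round(1),"Y",np.percentile(Y[m],[1,50,99]).round(1),"Z",np.percentile(Z[m],[10,50,95]).round(1),"slope",np.polyfit(X[m],Y[m],1).round(3))
```

```text
wrist rim X [-66.7  64.6] Y [-99.8  98.7] 112.1826366638752
wrist -36 558 X [-41.6  35.4] Y [-41.4 -36.  -31.5] Z [101.8 103.7 105.2] slope [-1.0000e-03 -3.6079e+01]
wrist 36 175 X [-15.2   9.5] Y [30.6 35.1 40.3] Z [101.8 103.6 105.2] slope [ 0.    35.061]
side rim X [-67.4  61.7] Y [-98.9 101.3] 111.91714244657175
side -36 235 X [-40.7  36.7] Y [-40.  -32.4 -28.7] Z [ 98.  103.  105.7] slope [-4.0000e-03 -3.3117e+01]
side 36 88 X [-15.    9.9] Y [32.  39.5 42.4] Z [ 98.2 102.5 105.7] slope [-0.043 38.424]
```

Run:
```python
from h import *
a=.122; u=np.array([np.cos(a),np.sin(a)]);v=np.array([-u[1],u[0]]); o=np.array([511.2,174.8])
p=o-2.7*u-36*v; print(p); go([*p,81],a+np.pi/2); print(arm.read_state()["position"])
```

```text
[512.90118151 138.73899639]
shift/turn [  3.2 -35.7 223.3] [-0.    -0.001  0.001] dist 226.2
[511.90230273 174.60553741 304.29070501]
```

Careful with the scale: shifts go in shares of 500 mm and turns go in shares of pi/2 rad. That gives: 150 mm / 500 = 0.3, 140 mm / 500 = 0.28.

Request:
run_rows --pt "0.002 -0.02 0.02 0 0 0" --pt "0.006 -0.056 0.08 0 0 0" --pt "0.006 -0.071 0.16 0 0 0" --pt "0.006 -0.071 0.23 0 0 0" --pt "0.006 -0.071 0.28 0 0 0" --pt "0.006 -0.071 0.3 0 0 0" --pt "0.006 -0.071 0.3 0 0 0" --pt "0.006 -0.071 0.3 0 0 0" --aperture 44

```text
clock: 15.75
position: [514.3, 139.3, 155.8]
ee_rot: [-0.062, 0.998, 0.0, 0.001]
contact_force: [-0.5, 1.1, 0.3]
gripper_width: 44.0
grasp_force: 0.0
```

Run:
```python
from h import *
im,d=viewer.get_image("wrist"); cv2.imwrite("pics/w7.png",im); a=.122; u=np.array([np.cos(a),np.sin(a)]);v=np.array([-u[1],u[0]]); o=np.array([511.2,174.8])
w=pts("wrist",d); X=(w[...,:2]-o)@u; Y=(w[...,:2]-o)@v; Z=w[...,2]
m=(abs(X)<50)&(abs(Y+36)<14)&(Z>98)&(Z<108); print(m.sum(),"X",np.percentile(X[m],[1,99]).round(1),"Y",np.percentile(Y[m],[1,50,99]).round(1),np.median(Z[m]))
s=arm.read_state(); p=s["position"][:2]-o; print(p@u,p@v,s["position"])
```

```text
1410 X [-41.8  35.7] Y [-41.4 -36.2 -31.7] 104.05025764995756
-1.0216237761010867 -35.452176855779584 [514.50041399 139.48700202 156.29187966]
```

View pics/w7.png

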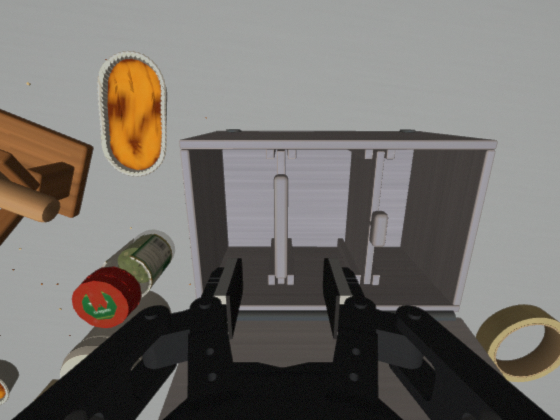

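The long bar (column 281) is centred between the fingertips (235 and 328). Descend 75 mm and grip.

To row units: 75 mm / 500 = 0.15, 72 mm / 500 = 0.144.

Request:
run_rows --pt "-0.002 -0.001 0.03 0 0 0" --pt "-0.004 -0.001 0.08 0 0 0" --pt "-0.004 -0.001 0.12 0 0 0" --pt "-0.004 -0.001 0.144 0 0 0" --pt "-0.004 -0.001 0.15 0 0 0" --pt "-0.004 -0.001 0.15 0 0 0"

```text
clock: 16.4
position: [516.1, 139.2, 80.4]
ee_rot: [-0.062, 0.998, 0.0, 0.001]
contact_force: [0.4, -0.3, -0.5]
gripper_width: 44.1
grasp_force: 0.0
```

Request:
run_rows --pt "0 0 0 0 0 0" --pt "0 0 0 0 0 0" --pt "0 0 0 0 0 0" --pt "0 0 0 0 0 0" --pt "0 0 0 0 0 0" --aperture 4

```text
clock: 16.9
position: [516.3, 139.2, 80.9]
ee_rot: [-0.062, 0.998, 0.0, 0.001]
contact_force: [-0.4, -0.8, 6.2]
gripper_width: 8.7
grasp_force: 59.4
```

To row units: -40 mm / 500 = -0.08, -28 mm / 500 = -0.056.

Request:
run_rows --pt "0 0 -0.012 0 0 0" --pt "0 0 -0.032 0 0 0" --pt "0 0 -0.056 0 0 0" --pt "0 0 -0.08 0 0 0"

```text
clock: 17.3
position: [515.5, 138.9, 120.8]
ee_rot: [-0.061, 0.998, 0.0, 0.0]
contact_force: [-0.1, 0.3, -0.8]
gripper_width: 8.9
grasp_force: 58.5
```

```bash
python3 -c "
from h import *
print(arm.read_state()['wrist_torque'])"
```

```text
[ 0.03534686  0.00139016 -0.03896172]
```

To row units: -150 mm / 500 = -0.3, -138 mm / 500 = -0.276.

Request:
run_rows --pt "0 0 -0.03 0 0 0" --pt "0 0 -0.09 0 0 0" --pt "0 0 -0.16 0 0 0" --pt "0 0 -0.23 0 0 0" --pt "0 0 -0.276 0 0 0" --pt "0 0 -0.3 0 0 0" --pt "0 0 -0.3 0 0 0" --pt "0 0 -0.3 0 0 0"

```text
clock: 18.1
position: [514.7, 138.6, 268.7]
ee_rot: [-0.061, 0.998, -0.0, -0.001]
contact_force: [-0.1, -0.5, -1.6]
gripper_width: 8.8
grasp_force: 58.6
```

```bash
python3 -c "
from h import *
s=arm.read_state();print(s['joints'],s['position']); go(s['position']+[-40,0,0],0.)"
```

```text
[ 5.67044542e-01  2.03287834e-01 -1.53477064e-01 -9.38823669e-04
 -1.21599887e+00 -2.01505376e+00] [514.73653729 138.64800271 268.71634116]
shift/turn [39.7  4.9  0.1] [ 0.002 -0.002 -1.448] dist 40.0
```

To row units: 40 mm / 500 = 0.08, 36 mm / 500 = 0.072, -1.06 rad / 1.5708 = -0.6748.

Request:
run_rows --pt "0.02 0.002 0 0 0 0" --pt "0.05 0.006 0 0 0 -0.0318" --pt "0.072 0.009 0 0 0 -0.0955" --pt "0.08 0.01 0 0 0 -0.1783" --pt "0.08 0.01 0 0 0 -0.261" --pt "0.08 0.01 0 0 0 -0.3438" --pt "0.08 0.01 0 0 0 -0.4265" --pt "0.08 0.01 0 0 0 -0.5093" --pt "0.08 0.01 0 0 0 -0.5921" --pt "0.08 0.01 0 0 0 -0.6748"

```text
clock: 19.1
position: [473.9, 138.5, 268.3]
ee_rot: [-0.56, 0.829, 0.0, -0.002]
contact_force: [0.5, 0.9, -1.5]
gripper_width: 9.0
grasp_force: 58.5
```

Request:
run_rows --pt "0 0 0 0 0 -0.0764" --pt "0 0 0 0 0 -0.1464" --pt "0 0 0 0 0 -0.2037" --pt "0 0 0 0 0 -0.2355" --pt "0 0 0 0 0 -0.247" --pt "0 0 0 0 0 -0.247" --pt "0 0 0 0 0 -0.247" --pt "0 0 0 0 0 -0.247"

```text
clock: 19.9
position: [475.1, 138.9, 269.6]
ee_rot: [-0.707, 0.707, 0.0, -0.0]
contact_force: [0.9, -0.5, -1.1]
gripper_width: 8.3
grasp_force: 58.5
```

Run:
```python
from h import *
s=arm.read_state(); go(s["position"],0.)
for n in("side","top"):
  im,d=viewer.get_image(n); w=pts(n,d); q=w-s["position"]
  m=(abs(q[...,0])<20)&(abs(q[...,1])<62)&(w[...,2]>180)&(w[...,2]<s["position"][2]-2); P=w[m]
  print(n,len(P))
  if len(P)>30: 
    r=cv2.minAreaRect(P[:,:2].astype(np.float32)); print(r,P.min(0),P.max(0)); 
    P=P[abs(P[:,0]-np.median(P[:,0]))<6]; A=np.c_[P[:,1],P[:,2],np.ones(len(P))]; print("plane x=",np.linalg.lstsq(A,P[:,0],rcond=None)[0])
  if n=="side": cv2.imwrite("pics/side8.png",im)
```

```text
shift/turn [0. 0. 0.] [ 0. -0. -0.] dist 0.0
side 441
((476.4630432128906, 137.73025512695312), (6.677088260650635, 111.27853393554688), 1.2233850955963135) [472.0328142   82.12184014 195.59471833] [479.04864378 193.33380281 267.5853427 ]
plane x= [-1.08072698e-02 -1.88443367e-02  4.82744802e+02]
top 13
```

View pics/side8.png

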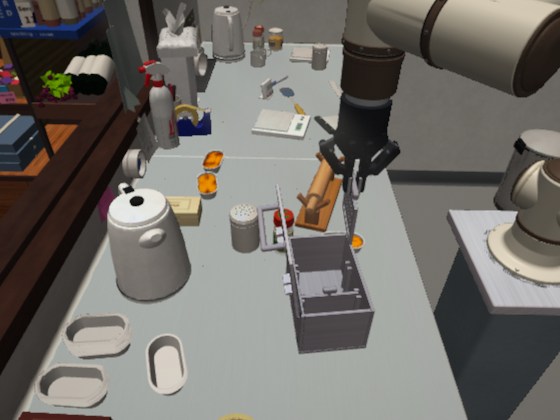

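The side view shows the sieve upright at (352,210), well above the rim. The cover is open at (285,225), the pin is in its rest at (320,185), and the blank is still in the caddy at (330,290). The plate is square to about 0.01 rad with its lower edge near z = 195 mm. Settle and hand in.

Request:
run_rows --pt "0 0 0 0 0 0" --pt "0 0 0 0 0 0" --pt "0 0 0 0 0 0" --pt "0 0 0 0 0 0" --pt "0 0 0 0 0 0"

```text
clock: 20.5
position: [475.2, 138.9, 269.8]
ee_rot: [-0.707, 0.707, 0.0, 0.0]
contact_force: [-0.4, -0.6, -0.7]
gripper_width: 9.0
grasp_force: 58.5
```

```bash
python3 -c "
from bench import arm
print(arm.job_done())"
```

```text
the job is handed in; nothing more can be done
None
```

I handed the job in at 20.5 s: the pin lies level in its rest, the cover stands open, the blank is still in its groove, and the sieve is held upright and square to the front edge about 8 cm above the rim; no verdict was returned.

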